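# Finished devices into their inspection nests

## Robot

A 6-joint arm with a two-finger parallel gripper is mounted at the origin on the work surface. World frame = base frame: x ahead of the robot, y to its left, z up, the work surface at z = 0. Lengths are in m, angles in degrees, forces in N, time in s.
With the tool pointing down it reaches from about 0.275 to 0.875 m from the base axis. Payload 12.5 kg.
Tool frame: the origin (TCP) lies midway between the tips of the shut fingers; the grasp point (between the pads) lies 19 mm behind it; z points along the fingers, y is the line along which they close (so a half turn about z gives the same grasp; the last joint's range is limited). The gripper opens to 85 mm and grips with 20 to 120 N. Pads are 22 mm wide; open, the fingers measure 114 mm over their backs; the gripper's body (76 mm by 85 mm) begins 54 mm behind the grasp point. The pads swing forward as they close: fully open they stand 13 mm farther back than shut.
Start: joints at [-80.306, 20.094, 94.641, -0, 65.266, -4.847], TCP at [0.138, -0.532, 0.231] pointing down, gripper open.
Joint ranges: [-157.81, 157.81], [-45, 120.19], [0.68, 151.7], [-89.99, 269.99], [4.06, 180], [-164.3, 164.3]. Speed limits (degrees/s): [127.2, 127.2, 159.86, 180, 180, 180].

## Interface

Orientations are given as [roll, pitch, yaw] about the fixed x, y, z axes, in that order (R = Rz(yaw) Ry(pitch) Rx(roll)).
In Python, from plant import env gives the robot as it stands.
- The arm moves only by the tool servo_tool, never from a script. Its argument "deltas" is one flat list of numbers, 7 for each row, row after row: the shift along the tool's x, y, z in cm, then the turn, a rotation vector about the tool's x, y, z in rad, then the opening in per cent of the stroke, from 0 (shut) to 100 (fully open). A call has 1 to 20 rows; each row shifts and turns the commanded pose from where the row before left it, along the tool's axes as they then stand; what a row does not reach is not made up. A row lasts 1/12 s, in which the tool goes at most 41.7 mm and 7.16 degrees, less where a joint would pass 70% of its speed; a pose out of reach is approached as far as the arm can. A call with a gripper value outside its range is refused whole. The fingers move at their own pace and stop on an object; "force" is the grip in N (left out, the last holds). Time passes only in rows, so rows that do not move let the fingers close. It gives the time, the measured TCP pose, the force, the opening and the grip force at its end, in the units of the state.
- env.get_obs(): the state, without advancing time (a new reading comes with each control period).
- env.snapshot(name): name is "scene" or "top"; returns the picture (384x512x3 uint8, red, green, blue); there is no depth.
- env.get_calibration(name): a dict with "fx", "fy", "cx", "cy" (pixels), "R" (3x3) and "t" (3): a world point X has camera coordinates R X + t. Camera axes: x right, y down, z forward; pixel columns grow to the right and rows downward; lengths in m; the calibration is good to about 2 mm. A picture is of the moment at which its call begins. get_calibration takes no time and is no camera call.
- env.finish_job(): hands the job in; it is judged then, once.
The state is a dict: "clock": time; "joint_pos": joint angles; "joint_velocities": joint speeds; "effort": joint torques, N m; "tcp_pos": TCP position; "ee_rot": TCP orientation; "wrist_force": force on the tool from outside, world axes, zero at the start; "wrist_torque": the same for the moment, N m; "width": finger opening in m; "finger_force": force on a finger pad.
Only numpy, scipy, OpenCV 4.12 (cv2) and the standard library are available. Lean on these libraries where they do the work, as an engineer would, in place of code of your own. Each camera call takes 0.05 s, during which the arm holds its last target. There are 200 camera calls.

## Task

Four finished devices stand about on the assembly bench: put each one into the green, white-rimmed inspection nest that has its shape and size, flat on the nest's floor inside the rim. Keep every device upright, set it down gently instead of dropping it, and leave the yellow tape roll and the blue-capped screw jar where they are.

Things in the scene. Friction and masses are not known exactly. Their poses are not given: they have to be found in the camera images.
- detector: large round white smoke detector with a grey band and a small red light on top: 64 mm in diameter, 36 mm high (sides upright to 27 mm, then tapering), about 150 g, loose. Origin at the centre of its underside, z up. 
- thermostat: square dark grey housing with a round white dial on top: 58 x 58 mm, body 36 mm high, dial to 39 mm, about 220 g, loose. Origin at the centre of its underside, z up. x and y parallel to its sides.
- supply: oblong black power supply with a green terminal strip and a paper label on top: 90 mm along its x, 40 mm along its y, body 36 mm high, terminals to 40 mm, about 300 g, loose. Origin at the centre of its underside, z up. 
- beacon: small round signal lamp, black base and orange top: base 38 mm in diameter and 26 mm high, orange top 35 mm in diameter, tapering above 43 mm, 50 mm high in all, about 100 g, loose. Origin at the centre of its underside, z up. 
- nest_large_round: nest for the detector: large circle, 80 mm inside the rim, green floor 3 mm thick, raised white rim 5 mm wide whose top is 8 mm above the bench; fixed to the bench; origin at its centre at bench level, z up. 
- nest_square: nest for the thermostat: square, 74 x 74 mm inside the rim, green floor 3 mm thick, raised white rim 5 mm wide whose top is 8 mm above the bench; fixed to the bench; origin at its centre at bench level, z up. x and y parallel to its sides.
- nest_oblong: nest for the power supply: oblong, 106 mm along its x by 56 mm along its y inside the rim, green floor 3 mm thick, raised white rim 5 mm wide whose top is 8 mm above the bench; fixed to the bench; origin at its centre at bench level, z up. 
- nest_small_round: nest for the signal lamp: small circle, 54 mm inside the rim, green floor 3 mm thick, raised white rim 5 mm wide whose top is 8 mm above the bench; fixed to the bench; origin at its centre at bench level, z up. 
- tape: yellow tape roll lying flat, 64 mm in diameter, hole 50 mm, 19 mm high, loose; to be left alone. Origin at the centre of its underside, z up. 
- screw_jar: glass jar of screws with a blue cap, 44 mm in diameter, 52 mm high, loose; to be left alone. Other loose oddments no more than 30 mm high (copper dish, small carton, red magnet) stand among the devices too. Origin at the centre of its underside, z up. 

How it is judged:
By the outcome, as a careful person would: the job done as asked, in the order asked, and still so for the second after the job is handed in, with the robot touching nothing.
It also fails if it takes over 118 s, if anything falls off the work surface, if the arm or the gripper's body presses on something with over 40 N, if the wrist force passes 120 N, or if a joint passes its speed limit or range.

## Working session

There is one attempt and no reset: what is moved stays moved. The work goes in short steps, Python scripts to look and compute and a tool call to move; the robot and the scene stay as the last step left them, time stands still between calls to the robot, and variables do not carry over. Pictures are saved under pics/ and viewed, at most 14 in all, crops included, and the job is handed in when it is done.

Besides the shell and the picture viewer there is one more tool, called after "Request:" by a JSON object that holds its "method" and its "body". servo_tool: Moves the arm, as the interface text tells. Its arguments: {"type":"object","properties":{"deltas":{"type":"array"},"force":{"type":"number"}},"required":["deltas"]}

```bash
mkdir -p pics; ls; python3 - <<'E'
from plant import env
import cv2
for n in("top","scene"):
    im=env.snapshot(n); cv2.imwrite(f"pics/{n}0.png",im[:,:,::-1])
    c=env.get_calibration(n); print(n,c)
print(env.get_obs())
E
```

```text
pics
top {'fx': 369.6832780023311, 'fy': 369.6832780023311, 'cx': 259.04197995983697, 'cy': 190.4248959758238, 'R': array([[ 0.0090414 , -0.99985303,  0.0145661 ],
       [-0.98905211, -0.01108744, -0.14714958],
       [ 0.14728945, -0.01307619, -0.98900699]]), 't': array([-0.01439143,  0.51191945,  0.94829417])}
scene {'fx': 436.7231143141524, 'fy': 436.7231143141524, 'cx': 254.66475682774686, 'cy': 197.1542171292383, 'R': array([[-0.28949339,  0.95712101, -0.01062806],
       [ 0.73450251,  0.21501247, -0.64364252],
       [-0.61375861, -0.19413659, -0.76525248]]), 't': array([ 0.17965993, -0.36345251,  1.4503404 ])}
{'clock': 0.1, 'joint_pos': array([-8.03053213e+01,  2.01203401e+01,  9.46718133e+01, -1.42602238e-04,
        6.52656619e+01, -4.84699241e+00]), 'joint_velocities': array([-0.02410724,  0.01627856, -0.06594168,  0.05570801,  0.0877069 ,
       -0.05615497]), 'effort': array([ 1.59797251e-03, -5.06830287e+01, -2.91875589e+01, -5.92564606e-05,
        2.61101064e-03,  5.34315163e-06]), 'tcp_pos': array([ 0.13807425, -0.53209133,  0.23083071]), 'ee_rot': array([-1.79942381e+02, -4.75611036e-03,  1.45417284e+01]), 'wrist_force': array([ 0.22877615,  0.17671302, -0.54019039]), 'wrist_torque': array([-0.08490548,  0.02622098, -0.00425842]), 'finger_force': 0.0, 'width': 0.08538670452030171}
```

View pics/top0.png

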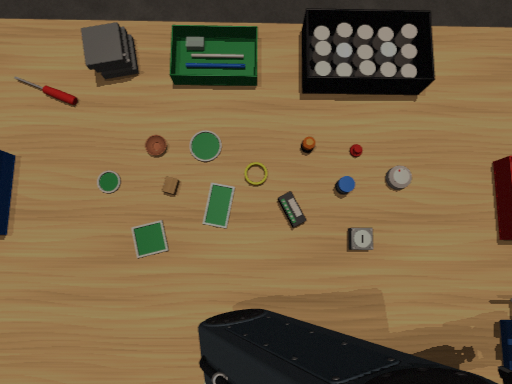

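View pics/scene0.png

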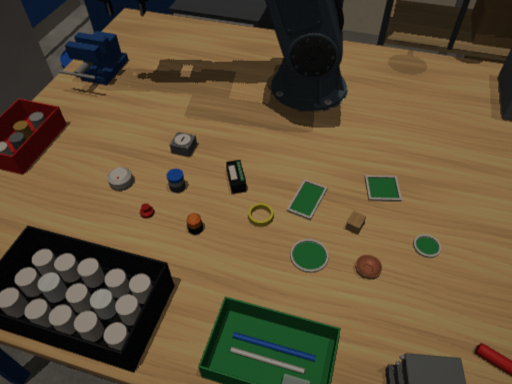

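The top view shows the detector (400,177), thermostat (361,239), supply (291,210), beacon (308,144), tape (256,174), jar (345,185) and magnet (356,150). The nests are large round (206,146), small round (109,182), oblong (219,205) and square (150,239). The scene view agrees with this.

```bash
cat > h.py <<'E'
import numpy as np, cv2
from plant import env
def ray(cal,px,z):
    R,t=cal["R"],cal["t"]; C=-R.T@t
    px=np.atleast_2d(px).astype(float)
    d=np.c_[(px[:,0]-cal["cx"])/cal["fx"],(px[:,1]-cal["cy"])/cal["fy"],np.ones(len(px))]@R
    return C+d*((z-C[2])/d[:,2])[:,None]
def proj(cal,X):
    q=cal["R"]@np.asarray(X)+cal["t"]; return q[:2]/q[2]*cal["fx"]+[cal["cx"],cal["cy"]]
def blob(mask,near,r):
    m=np.zeros_like(mask); x,y=map(int,near); m[max(0,y-r):y+r+1,max(0,x-r):x+r+1]=mask[max(0,y-r):y+r+1,max(0,x-r):x+r+1]
    n,l,s,c=cv2.connectedComponentsWithStats(m)
    if n<2: return None
    k=1+np.argmax(s[1:,4]); mm=(l==k).astype(np.uint8)
    ct=max(cv2.findContours(mm,0,1)[0],key=cv2.contourArea)
    return c[k],s[k,4],ct[:,0,:],mm
E
python3 - <<'E'
from h import *
T=cv2.imread("pics/top0.png");S=cv2.imread("pics/scene0.png")
ct,cs=env.get_calibration("top"),env.get_calibration("scene")
print("cams",-ct["R"].T@ct["t"],-cs["R"].T@cs["t"])
green=[((206,146),(309,255),.08),((109,182),(427,245),.054),((219,205),(308,198),.106),((150,239),(383,188),.074)]
for im,cal,i in((T,ct,0),(S,cs,1)):
    h=cv2.cvtColor(im,cv2.COLOR_BGR2HSV)
    g=cv2.inRange(h,(45,90,40),(90,255,255))
    for n in green:
        c,a,k,m=blob(g,n[i],30)
        P=ray(cal,k,.003)[:,:2]
        r=cv2.minAreaRect((P*1000).astype(np.float32))
        print(i,"nest",np.round(ray(cal,c,.003)[0]*1000,1),a,np.round(r[0],1),np.round(r[1],1),round(r[2],1))
crop=T[125:265,230:425];cv2.imwrite("pics/c1.png",cv2.resize(crop,None,fx=4,fy=4,interpolation=cv2.INTER_NEAREST))
crop=S[125:240,100:280];cv2.imwrite("pics/c2.png",cv2.resize(crop,None,fx=4,fy=4,interpolation=cv2.INTER_NEAREST))
E
```

```text
cams [0.3667714  0.00368664 1.01340792] [1.20912605 0.18775466 0.87785253]
0 nest [643.2 143.1   3. ] 563 [643.3 143.3] [72.3 73.2] 0.8
0 nest [538.1 406.2   3. ] 260 [537.5 406.9] [47.6 49.6] 0.7
0 nest [475.9 101.7   3. ] 730 [476.4 101.8] [ 52.6 104.2] 80.0
0 nest [382.4 286.    3. ] 705 [382.7 285.9] [71.6 70. ] 14.6
1 nest [641.7 140.1   3. ] 699 [640.9 139.7] [71.9 75.5] 16.4
1 nest [535.3 403.3   3. ] 278 [534.5 402.9] [45.7 48.5] 16.4
1 nest [473.5  97.8   3. ] 599 [471.9  97.8] [ 52.8 100.2] 79.7
1 nest [378.9 282.5   3. ] 510 [378.6 282.4] [67.6 70.3] 15.0
```

View pics/c1.png

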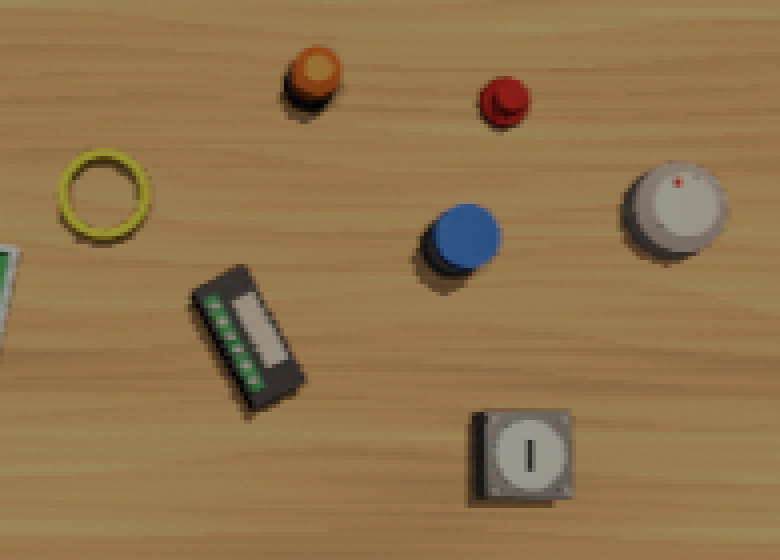

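View pics/c2.png

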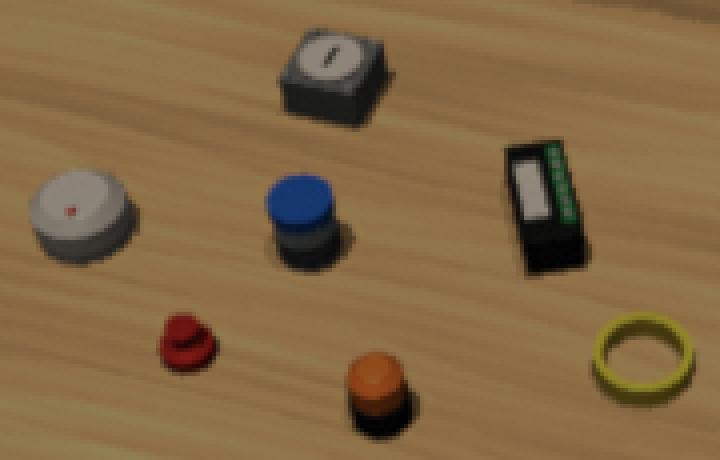

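The crops show all devices separate. Top crop centres: beacon top (320,68), detector top face (688,205), dial (531,455), supply top about (247,333), jar cap (468,236), magnet (505,100), tape (104,195).

```bash
python3 - <<'E'
from h import *
ct,cs=env.get_calibration("top"),env.get_calibration("scene")
L=[("beacon",(320,68),(377,364),.048),("det",(688,205),(82,193),.036),("dial",(531,455),(331,57),.039),
("supA",(241,265),(511,147),.036),("supB",(303,380),(527,230),.036),("supC",(257,405),(582,226),.036),("supD",(193,292),(560,141),.036),
("thA",(485,412),(285,80),.036),("thB",(571,410),(318,31),.036),("thC",(573,497),(383,41),.036),("thD",(487,498),(363,97),.036),
("jar",(468,236),(302,199),.052),("magnet",(510,95),(186,330),.02),("tape",(104,194),(643,354),.019)]
D={}
for n,a,b,z in L:
    A=ray(ct,(np.array(a)+.5)/4-.5+[230,125],z)[0,:2]*1000; B=ray(cs,(np.array(b)+.5)/4-.5+[100,125],z)[0,:2]*1000
    D[n]=(A+B)/2; print(n,A.round(1),B.round(1),D[n].round(1),"r",round(np.hypot(*D[n])))
for i,(o,p) in enumerate((("supA","supB"),("supD","supC"),("thA","thB"),("thD","thC"))):
    v=D[p]-D[o]; print(o,p,np.hypot(*v).round(1),np.degrees(np.arctan2(v[1],v[0])).round(1))
for s in("sup","th"): print(s,np.mean([D[s+c] for c in "ABCD"],0).round(1))
# image-mask yaw of label in top view
T=cv2.imread("pics/top0.png");h=cv2.cvtColor(T,cv2.COLOR_BGR2HSV)
c,a,k,m=blob(cv2.inRange(h,(45,70,40),(90,255,255)),(287,211),14)
P=ray(ct,np.argwhere(m)[:,::-1],.04)[:,:2]*1000
w,V=np.linalg.eigh(np.cov(P.T));print("strip",P.mean(0).round(1),np.degrees(np.arctan2(V[1,1],V[0,1])).round(1),np.sqrt(w*12).round())
E
```

```text
beacon [ 645.2 -144.4] [ 640.1 -146.1] [ 642.7 -145.3] r 659
det [ 556.4 -394.5] [ 553.7 -393. ] [ 555.1 -393.7] r 681
dial [ 387.7 -281.6] [ 387.3 -284.2] [ 387.5 -282.9] r 480
supA [512.  -91.8] [ 433.5 -133.4] [ 472.8 -112.6] r 486
supB [ 435.6 -132.6] [502.1 -98.6] [ 468.8 -115.6] r 483
supC [ 418.8 -102. ] [488.8 -65.4] [453.8 -83.7] r 461
supD [493.5 -59.7] [ 418.8 -103.3] [456.1 -81.5] r 463
thA [ 415.6 -252.9] [ 415.4 -307.7] [ 415.5 -280.3] r 501
thB [ 417.5 -310. ] [ 361.4 -305.8] [ 389.4 -307.9] r 496
thC [ 360.7 -309.3] [ 358.3 -256.6] [ 359.5 -283. ] r 457
thD [ 359.5 -252.7] [ 416.1 -248.4] [ 387.8 -250.5] r 462
jar [ 530.7 -240.6] [ 530.8 -241.9] [ 530.8 -241.3] r 583
magnet [ 635.7 -280.6] [ 629.7 -283.6] [ 632.7 -282.1] r 693
tape [5.627e+02 3.000e-01] [566.1  -1.4] [ 5.644e+02 -5.000e-01] r 564
supA supB 5.0 -142.5
supD supC 3.3 -136.7
thA thB 38.0 -133.4
thD thC 43.1 -131.2
sup [462.9 -98.3]
th [ 388.1 -280.4]
strip [458.9 -86.3] -152.1 [14. 72.]
```

```bash
cat >> h.py <<'E'
def go(x,y,z,yaw):
    o=env.get_obs(); p=o["tcp_pos"]*1000; a=np.radians(o["ee_rot"][2]); dx,dy=x-p[0],y-p[1]
    dpsi=(yaw-o["ee_rot"][2]+180)%360-180
    print("at",p.round(1),o["ee_rot"].round(2),"t",o["clock"],"w",round(o["width"],4),"F",o["wrist_force"].round(1))
    print("tool cm (turn last):",np.round([(dx*np.cos(a)+dy*np.sin(a))/10,(dx*np.sin(a)-dy*np.cos(a))/10,(p[2]-z)/10],2),"rz total rad",np.round(-np.radians(dpsi),3),"deg",round(dpsi,1),"j6 end",round(np.degrees(np.arctan2(y,x))+90-yaw,1))
E
python3 -c "
from h import *
go(388,-281,100,.5)"
```

```text
at [ 138.1 -532.1  230.8] [-179.94   -0.     14.54] t 0.1 w 0.0854 F [ 0.2  0.2 -0.5]
tool cm (turn last): [ 30.5  -18.03  13.08] rz total rad 0.245 deg -14.0 j6 end 53.6
```

Request:
{"method": "servo_tool", "body": {"deltas": [1, -0.6, 0.4, 0, 0, 0, 100, 2.1, -1.25, 0.9, 0, 0, 0, 100, 2.1, -1.25, 0.9, 0, 0, 0, 100, 2.1, -1.25, 0.9, 0, 0, 0, 100, 2.1, -1.25, 0.9, 0, 0, 0, 100, 2.1, -1.25, 0.9, 0, 0, 0, 100, 2.1, -1.25, 0.9, 0, 0, 0, 100, 2.1, -1.25, 0.9, 0, 0, 0, 100, 2.1, -1.25, 0.9, 0, 0, 0, 100, 2.1, -1.25, 0.9, 0, 0, 0, 100, 2.1, -1.25, 0.9, 0, 0, 0, 100, 2.1, -1.25, 0.9, 0, 0, 0, 100, 2.1, -1.25, 0.9, 0, 0, 0, 100, 2.1, -1.25, 0.9, 0, 0, 0, 100, 2.1, -1.25, 0.9, 0, 0, 0, 100, 1, -0.5, 0.4, 0, 0, 0, 100, 0, 0, 0, 0, 0, 0.1, 100, 0, 0, 0, 0, 0, 0.1, 100, 0, 0, 0, 0, 0, 0.045, 100, 0, 0, 0, 0, 0, 0, 100], "force": 30}}

```text
clock: 1.77
tcp_pos: [0.3952, -0.2732, 0.0972]
ee_rot: [-180.0, 0.0, 0.4]
wrist_force: [0.2, 0.2, -0.1]
width: 0.0856
finger_force: 0.0
```

```bash
python3 -c "
from h import *
go(388,-281,10,.5)
cv2.imwrite('pics/a.png',cv2.resize(np.hstack([env.snapshot(n)[y:y+130,x:x+130] for n,x,y in(('top',280,180),('scene',110,70))])[:,:,::-1],None,fx=3,fy=3))"
```

```text
at [ 395.2 -273.2   97.2] [-1.7999e+02  1.0000e-02  4.0000e-01] t 1.7667 w 0.0856 F [ 0.2  0.2 -0.1]
tool cm (turn last): [-0.73  0.78  8.72] rz total rad -0.002 deg 0.1 j6 end 53.6
```

View pics/a.png

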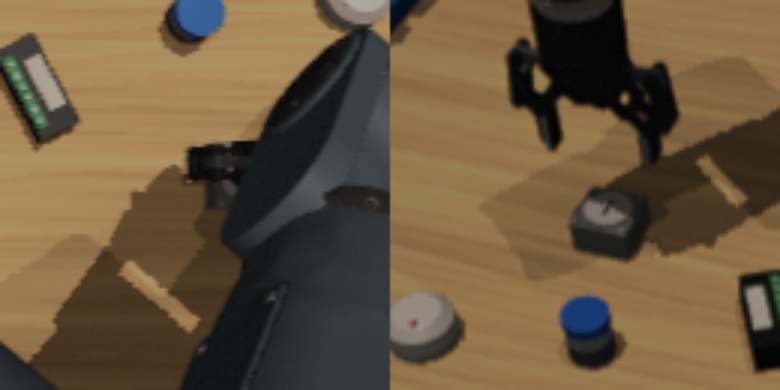

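The gripper is above the thermostat, straddling it (scene view), and needs about 7 mm of correction.

Request:
{"method": "servo_tool", "body": {"deltas": [-0.37, 0.39, 0.3, 0, 0, 0, 100, -0.36, 0.39, 0.8, 0, 0, 0, 100, 0, 0, 1.2, 0, 0, 0, 100, 0, 0, 1.2, 0, 0, 0, 100, 0, 0, 1.2, 0, 0, 0, 100, 0, 0, 1.2, 0, 0, 0, 100, 0, 0, 1.2, 0, 0, 0, 100, 0, 0, 0.8, 0, 0, 0, 100, 0, 0, 0.5, 0, 0, 0, 100, 0, 0, 0.3, 0, 0, 0, 100, 0, 0, 0, 0, 0, 0, 100, 0, 0, 0, 0, 0, 0, 40, 0, 0, 0, 0, 0, 0, 40, 0, 0, 0, 0, 0, 0, 40, 0, 0, 0, 0, 0, 0, 40, 0, 0, 0, 0, 0, 0, 40, 0, 0, 0, 0, 0, 0, 40, 0, 0, 0, 0, 0, 0, 40], "force": 40}}

```text
clock: 3.37
tcp_pos: [0.3884, -0.2816, 0.0109]
ee_rot: [180.0, -0.0, 0.5]
wrist_force: [-2.2, 0.3, 6.3]
width: 0.0571
finger_force: 43.5
```

```bash
python3 -c "
from h import *
print(env.get_obs()['finger_force']);go(380.5,284,120,15)"
```

```text
43.50769758224487
at [ 388.4 -281.6   10.9] [ 1.7996e+02 -4.0000e-02  5.1000e-01] t 3.3667 w 0.0571 F [-2.2  0.3  6.3]
tool cm (turn last): [ -0.29 -56.57 -10.91] rz total rad -0.253 deg 14.5 j6 end 111.7
```

Request:
{"method": "servo_tool", "body": {"deltas": [0, 0, -0.4, 0, 0, 0, 40, 0, 0, -0.8, 0, 0, 0, 40, 0, 0, -1.2, 0, 0, 0, 40, 0, 0, -1.5, 0, 0, 0, 40, 0, 0, -1.5, 0, 0, 0, 40, 0, 0, -1.5, 0, 0, 0, 40, 0, -0.6, -1.4, 0, 0, 0, 40, 0, -1.2, -0.7, 0, 0, 0, 40, 0, -1.8, 0, 0, 0, 0, 40, 0, -2.4, 0, 0, 0, 0, 40, 0, -2.8, 0, 0, 0, 0, 40, 0, -2.8, 0, 0, 0, 0, 40, 0, -2.8, 0, 0, 0, 0, 40, 0, -2.8, 0, 0, 0, 0, 40, 0, -2.8, 0, 0, 0, 0, 40, 0, -2.8, 0, 0, 0, 0, 40, 0, -2.8, 0, 0, 0, 0, 40, 0, -2.8, 0, 0, 0, 0, 40, 0, -2.8, 0, 0, 0, 0, 40, 0, -2.8, 0, 0, 0, 0, 40]}}

```text
clock: 5.03
tcp_pos: [0.3842, 0.0604, 0.1004]
ee_rot: [-180.0, 0.0, 0.5]
wrist_force: [0.7, -0.6, -1.6]
width: 0.0575
finger_force: 43.2
```

Request:
{"method": "servo_tool", "body": {"deltas": [0, -2.8, 0, 0, 0, 0, 40, 0, -2.8, 0, 0, 0, 0, 40, 0, -2.8, 0, 0, 0, 0, 40, 0, -2.8, 0, 0, 0, 0, 40, 0, -2.8, 0, 0, 0, 0, 40, 0, -2.4, 0, 0, 0, 0, 40, 0, -2.2, 0, 0, 0, 0, 40, -0.1, -1.6, 0, 0, 0, 0, 40, -0.1, -1.1, 0, 0, 0, 0, 40, -0.1, -0.6, 0, 0, 0, 0, 40, -0.4, 0, 0, 0, 0, -0.053, 40, 0, 0, 0, 0, 0, -0.1, 40, 0, 0, 0, 0, 0, -0.1, 40, 0, 0, 0, 0, 0, 0, 40, 0, 0, 0, 0, 0, 0, 40]}}

```text
clock: 6.28
tcp_pos: [0.376, 0.2772, 0.1003]
ee_rot: [180.0, 0.0, 14.8]
wrist_force: [-0.3, 0.1, -0.6]
width: 0.0572
finger_force: 43.2
```

```bash
python3 -c "
from h import *
print(env.get_obs()['finger_force']);go(380.5,284,14,15)"
```

```text
43.190377950668335
at [376.  277.2 100.3] [1.7999e+02 2.0000e-02 1.4800e+01] t 6.2833 w 0.0572 F [-0.3  0.1 -0.6]
tool cm (turn last): [ 0.61 -0.54  8.63] rz total rad -0.003 deg 0.2 j6 end 111.7
```

Request:
{"method": "servo_tool", "body": {"deltas": [0.3, -0.3, 0.3, 0, 0, 0, 40, 0.3, -0.24, 0.8, 0, 0, 0, 40, 0, 0, 1.3, 0, 0, 0, 40, 0, 0, 1.3, 0, 0, 0, 40, 0, 0, 1.3, 0, 0, 0, 40, 0, 0, 1.3, 0, 0, 0, 40, 0, 0, 0.8, 0, 0, 0, 40, 0, 0, 0.4, 0, 0, 0, 40, 0, 0, 0.25, 0, 0, 0, 40, 0, 0, 0.25, 0, 0, 0, 40, 0, 0, 0.2, 0, 0, 0, 40, 0, 0, 0.2, 0, 0, 0, 40, 0, 0, 0.1, 0, 0, 0, 40, 0, 0, 0.1, 0, 0, 0, 40, 0, 0, 0, 0, 0, 0, 40]}}

```text
clock: 7.53
tcp_pos: [0.3806, 0.2844, 0.0143]
ee_rot: [-180.0, -0.0, 15.0]
wrist_force: [-1.3, -0.5, -2.4]
width: 0.057
finger_force: 43.2
```

```bash
python3 -c "
from h import *
go(380.5,284,14,15)
cv2.imwrite('pics/b.png',cv2.resize(np.hstack([env.snapshot(n)[y:y+130,x:x+130] for n,x,y in(('top',90,180),('scene',320,120))])[:,:,::-1],None,fx=3,fy=3))"
```

```text
at [380.6 284.4  14.3] [-1.8e+02 -1.0e-02  1.5e+01] t 7.5333 w 0.057 F [-1.3 -0.5 -2.4]
tool cm (turn last): [-0.02  0.03  0.03] rz total rad 0.0 deg -0.0 j6 end 111.7
```

View pics/b.png

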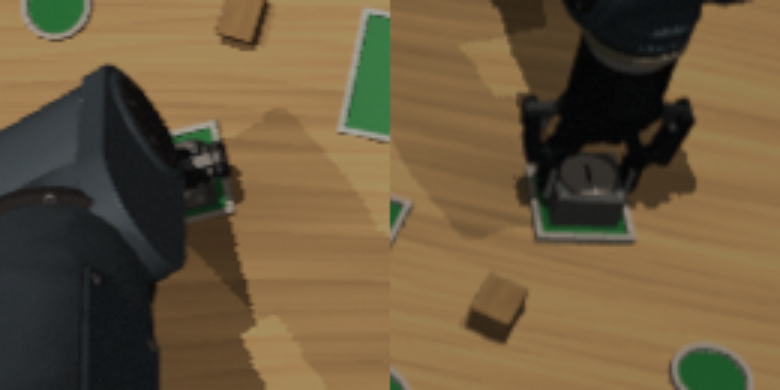

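The thermostat sits inside the square nest rim with green showing evenly around it. Lower the last half millimetre and release.

Request:
{"method": "servo_tool", "body": {"deltas": [0, 0, 0.05, 0, 0, 0, 40, 0, 0, 0, 0, 0, 0, 40, 0, 0, 0, 0, 0, 0, 70, 0, 0, 0, 0, 0, 0, 75, 0, 0, 0, 0, 0, 0, 85, 0, 0, 0, 0, 0, 0, 100, 0, 0, 0, 0, 0, 0, 100, 0, 0, -0.5, 0, 0, 0, 100, 0, 0, -1, 0, 0, 0, 100, 0, 0, -1.5, 0, 0, 0, 100, 0, 0, -1.5, 0, 0, 0, 100, 0, 0, -1.5, 0, 0, 0, 100, 0, 0, -1.5, 0, 0, 0, 100, 0, 0, -1.5, 0, 0, 0, 100, 0, 0, -1, 0, 0, 0, 100]}}

```text
clock: 8.88
tcp_pos: [0.381, 0.2846, 0.1159]
ee_rot: [-180.0, -0.1, 15.0]
wrist_force: [-1.0, 0.1, 0.8]
width: 0.0856
finger_force: 0.0
```

```bash
python3 -c "
from h import *
go(463,-98,110,28)"
```

```text
at [381.  284.6 115.9] [-1.7997e+02 -1.1000e-01  1.5000e+01] t 8.8833 w 0.0856 F [-1.   0.1  0.8]
tool cm (turn last): [-1.98 39.08  0.59] rz total rad -0.227 deg 13.0 j6 end 50.0
```

Request:
{"method": "servo_tool", "body": {"deltas": [0, 0.8, 0, 0, 0, 0, 100, 0, 1.6, 0, 0, 0, 0, 100, 0, 2.4, 0, 0, 0, 0, 100, -0.2, 2.9, 0.06, 0, 0, 0, 100, -0.2, 2.9, 0.06, 0, 0, 0, 100, -0.2, 2.9, 0.06, 0, 0, 0, 100, -0.2, 2.9, 0.06, 0, 0, 0, 100, -0.2, 2.9, 0.06, 0, 0, 0, 100, -0.2, 2.9, 0.06, 0, 0, 0, 100, -0.2, 2.9, 0.06, 0, 0, 0, 100, -0.2, 2.9, 0.06, 0, 0, 0, 100, -0.2, 2.9, 0.06, 0, 0, 0, 100, -0.2, 2.9, 0.06, 0, 0, 0, 100, 0, 2.4, 0, 0, 0, 0, 100, 0, 1.6, 0, 0, 0, 0, 100, 0, 1.3, 0, 0, 0, 0, 100, 0, 0, 0, 0, 0, -0.08, 100, 0, 0, 0, 0, 0, -0.08, 100, 0, 0, 0, 0, 0, -0.067, 100, 0, 0, 0, 0, 0, 0, 100]}}

```text
clock: 10.55
tcp_pos: [0.4621, -0.0986, 0.1074]
ee_rot: [-180.0, 0.0, 28.2]
wrist_force: [0.4, -0.0, -0.5]
width: 0.0854
finger_force: 0.0
```

```bash
python3 -c "
from h import *
go(463,-98,8,28)
cv2.imwrite('pics/c.png',cv2.resize(np.hstack([env.snapshot(n)[y:y+130,x:x+130] for n,x,y in(('top',90,180),('scene',170,100),('scene',320,120))])[:,:,::-1],None,fx=2,fy=2))"
```

```text
at [462.1 -98.6 107.4] [-1.7997e+02  3.0000e-02  2.8180e+01] t 10.55 w 0.0854 F [ 0.4 -0.  -0.5]
tool cm (turn last): [ 0.11 -0.01  9.94] rz total rad 0.003 deg -0.2 j6 end 50.0
```

View pics/c.png

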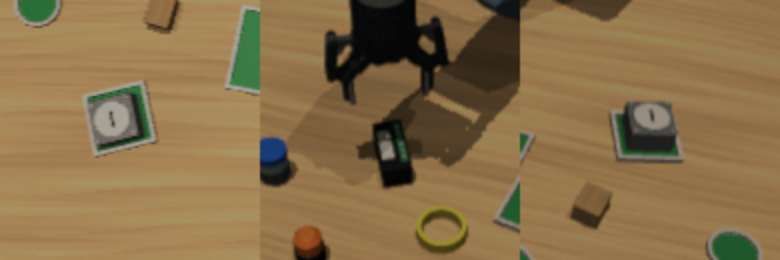

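The thermostat is flat in its nest (left and right panels), and the gripper straddles the supply (middle panel).

Request:
{"method": "servo_tool", "body": {"deltas": [0.1, 0, 0.5, 0, 0, 0, 100, 0, 0, 1, 0, 0, 0, 100, 0, 0, 1.4, 0, 0, 0, 100, 0, 0, 1.4, 0, 0, 0, 100, 0, 0, 1.4, 0, 0, 0, 100, 0, 0, 1.4, 0, 0, 0, 100, 0, 0, 1.3, 0, 0, 0, 100, 0, 0, 0.8, 0, 0, 0, 80, 0, 0, 0.5, 0, 0, 0, 70, 0, 0, 0.2, 0, 0, 0, 60, 0, 0, 0, 0, 0, 0, 50, 0, 0, 0, 0, 0, 0, 20, 0, 0, 0, 0, 0, 0, 20, 0, 0, 0, 0, 0, 0, 20, 0, 0, 0, 0, 0, 0, 20, 0, 0, 0, 0, 0, 0, 20, 0, 0, 0, 0, 0, 0, 20, 0, 0, 0, 0, 0, 0, 20], "force": 50}}

```text
clock: 12.2
tcp_pos: [0.4634, -0.098, 0.009]
ee_rot: [180.0, -0.0, 28.0]
wrist_force: [-1.8, -0.5, 3.5]
width: 0.0391
finger_force: 51.4
```

```bash
python3 -c "
from h import *
print(env.get_obs()['finger_force']);go(474,100,100,-10)"
```

```text
51.43750727176666
at [463.4 -98.    9. ] [ 1.7999e+02 -1.0000e-02  2.8010e+01] t 12.2 w 0.0391 F [-1.8 -0.5  3.5]
tool cm (turn last): [ 10.24 -16.99  -9.1 ] rz total rad 0.663 deg -38.0 j6 end 111.9
```

Request:
{"method": "servo_tool", "body": {"deltas": [0, 0, -0.4, 0, 0, 0, 20, 0, 0, -0.8, 0, 0, 0, 20, 0, 0, -1.3, 0, 0, 0, 20, 0, 0, -1.6, 0, 0, 0, 20, 0, 0, -1.6, 0, 0, 0, 20, 0, 0, -1.6, 0, 0, 0, 20, 0, 0, -1.2, 0, 0, 0, 20, 0, 0, -0.6, 0, 0, 0, 20, 0.3, -0.5, 0, 0, 0, 0, 20, 0.6, -1, 0, 0, 0, 0, 20, 0.9, -1.5, 0, 0, 0, 0, 20, 1.1, -1.8, 0, 0, 0, 0, 20, 1.1, -1.8, 0, 0, 0, 0, 20, 1.1, -1.8, 0, 0, 0, 0, 20, 1.1, -1.8, 0, 0, 0, 0, 20, 1.1, -1.8, 0, 0, 0, 0, 20, 1.1, -1.8, 0, 0, 0, 0, 20, 0.9, -1.5, 0, 0, 0, 0, 20, 0.6, -1, 0, 0, 0, 0, 20, 0.3, -0.6, 0, 0, 0, 0, 20]}}

```text
clock: 13.87
tcp_pos: [0.4734, 0.1008, 0.0991]
ee_rot: [-180.0, 0.1, 28.1]
wrist_force: [-0.5, 0.1, -3.4]
width: 0.0395
finger_force: 50.9
```

Request:
{"method": "servo_tool", "body": {"deltas": [0, 0, 0, 0, 0, 0.04, 20, 0, 0, 0, 0, 0, 0.07, 20, 0, 0, 0, 0, 0, 0.1, 20, 0, 0, 0, 0, 0, 0.1, 20, 0, 0, 0, 0, 0, 0.1, 20, 0, 0, 0, 0, 0, 0.1, 20, 0, 0, 0, 0, 0, 0.08, 20, 0, 0, 0, 0, 0, 0.05, 20, 0, 0, 0, 0, 0, 0.023, 20, 0, 0, 0, 0, 0, 0, 20, 0, 0, 0, 0, 0, 0, 20]}}

```text
clock: 14.78
tcp_pos: [0.4739, 0.099, 0.0996]
ee_rot: [180.0, 0.0, -9.9]
wrist_force: [1.2, 0.4, -2.4]
width: 0.0388
finger_force: 50.9
```

```bash
python3 -c "
from h import *
print(env.get_obs()['finger_force']);go(474,100,12.5,-10)"
```

```text
50.863598585128784
at [473.9  99.   99.6] [ 1.7999e+02  2.0000e-02 -9.9000e+00] t 14.7833 w 0.0388 F [ 1.2  0.4 -2.4]
tool cm (turn last): [-0.01 -0.1   8.71] rz total rad 0.002 deg -0.1 j6 end 111.9
```

Request:
{"method": "servo_tool", "body": {"deltas": [0, -0.1, 0.4, 0, 0, 0, 20, 0, 0, 0.8, 0, 0, 0, 20, 0, 0, 1.3, 0, 0, 0, 20, 0, 0, 1.3, 0, 0, 0, 20, 0, 0, 1.3, 0, 0, 0, 20, 0, 0, 1.3, 0, 0, 0, 20, 0, 0, 0.8, 0, 0, 0, 20, 0, 0, 0.5, 0, 0, 0, 20, 0, 0, 0.3, 0, 0, 0, 20, 0, 0, 0.2, 0, 0, 0, 20, 0, 0, 0.2, 0, 0, 0, 20, 0, 0, 0.15, 0, 0, 0, 20, 0, 0, 0.15, 0, 0, 0, 20, 0, 0, 0, 0, 0, 0, 20]}}

```text
clock: 15.95
tcp_pos: [0.4743, 0.1, 0.0128]
ee_rot: [-180.0, -0.0, -10.0]
wrist_force: [-0.0, -0.9, -3.1]
width: 0.0392
finger_force: 50.9
```

```bash
python3 -c "
from h import *
go(474,100,12,-10)
cv2.imwrite('pics/d.png',cv2.resize(np.hstack([env.snapshot(n)[y:y+130,x:x+130] for n,x,y in(('top',155,140),('scene',240,120))])[:,:,::-1],None,fx=3,fy=3))"
```

```text
at [474.3 100.   12.8] [-1.80e+02 -1.00e-02 -9.98e+00] t 15.95 w 0.0392 F [-0.  -0.9 -3.1]
tool cm (turn last): [-0.03  0.01  0.08] rz total rad 0.0 deg -0.0 j6 end 111.9
```

View pics/d.png

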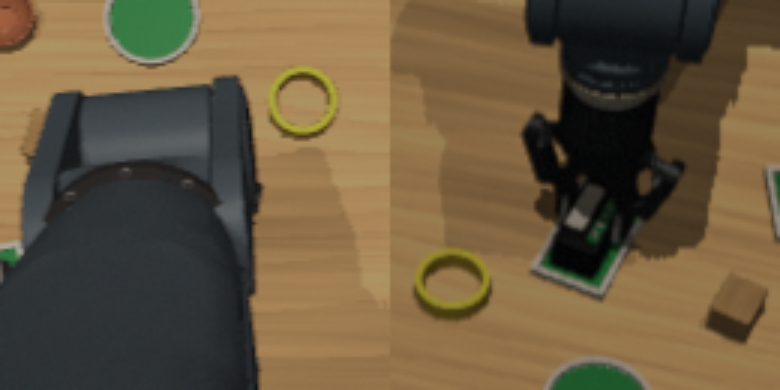

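The supply is inside the oblong nest rim, aligned with it, about 1 mm above the floor.

Request:
{"method": "servo_tool", "body": {"deltas": [0, 0, 0.05, 0, 0, 0, 20, 0, 0, 0.04, 0, 0, 0, 20, 0, 0, 0, 0, 0, 0, 20, 0, 0, 0, 0, 0, 0, 50, 0, 0, 0, 0, 0, 0, 55, 0, 0, 0, 0, 0, 0, 65, 0, 0, 0, 0, 0, 0, 80, 0, 0, -0.5, 0, 0, 0, 80, 0, 0, -1, 0, 0, 0, 80, 0, 0, -1.5, 0, 0, 0, 80, 0, 0, -1.5, 0, 0, 0, 100, 0, 0, -1.5, 0, 0, 0, 100, 0, 0, -1.5, 0, 0, 0, 100, 0, 0, -1.5, 0, 0, 0, 100, 0, 0, -1, 0, 0, 0, 100, 0, 0, 0, 0, 0, 0, 100]}}

```text
clock: 17.38
tcp_pos: [0.4753, 0.1002, 0.1143]
ee_rot: [-179.9, -0.2, -10.0]
wrist_force: [0.2, -0.0, -0.1]
width: 0.0851
finger_force: 0.0
```

```bash
python3 -c "
from h import *
go(642.5,-145.5,115,-10)"
```

```text
at [475.3 100.2 114.3] [-179.94   -0.21   -9.98] t 17.3833 w 0.0851 F [ 0.2 -0.  -0.1]
tool cm (turn last): [20.72 21.3  -0.07] rz total rad 0.0 deg -0.0 j6 end 87.2
```

Request:
{"method": "servo_tool", "body": {"deltas": [0.4, 0.4, 0, 0, 0, 0, 100, 0.8, 0.8, 0, 0, 0, 0, 100, 1.2, 1.2, 0, 0, 0, 0, 100, 1.6, 1.65, 0, 0, 0, 0, 100, 1.6, 1.65, 0, 0, 0, 0, 100, 1.6, 1.65, 0, 0, 0, 0, 100, 1.6, 1.65, 0, 0, 0, 0, 100, 1.6, 1.65, 0, 0, 0, 0, 100, 1.6, 1.65, 0, 0, 0, 0, 100, 1.6, 1.65, 0, 0, 0, 0, 100, 1.6, 1.65, 0, 0, 0, 0, 100, 1.6, 1.65, 0, 0, 0, 0, 100, 1.6, 1.65, 0, 0, 0, 0, 100, 1.2, 1.2, 0, 0, 0, 0, 100, 0.8, 0.8, 0, 0, 0, 0, 100, 0.3, 0.4, 0, 0, 0, 0, 100, 0, 0, 0, 0, 0, 0, 100]}}

```text
clock: 18.8
tcp_pos: [0.641, -0.147, 0.1106]
ee_rot: [-180.0, 0.1, -10.1]
wrist_force: [-0.8, 0.4, 0.5]
width: 0.0856
finger_force: 0.0
```

```bash
python3 -c "
from h import *
go(642.5,-145.5,6,-10)
cv2.imwrite('pics/e.png',cv2.resize(np.hstack([env.snapshot(n)[y:y+130,x:x+130] for n,x,y in(('top',155,140),('scene',240,120),('scene',130,150))])[:,:,::-1],None,fx=2,fy=2))"
```

```text
at [ 641.  -147.   110.6] [-1.800e+02  8.000e-02 -1.005e+01] t 18.8 w 0.0856 F [-0.8  0.4  0.5]
tool cm (turn last): [ 0.12 -0.18 10.46] rz total rad -0.001 deg 0.1 j6 end 87.2
```

View pics/e.png

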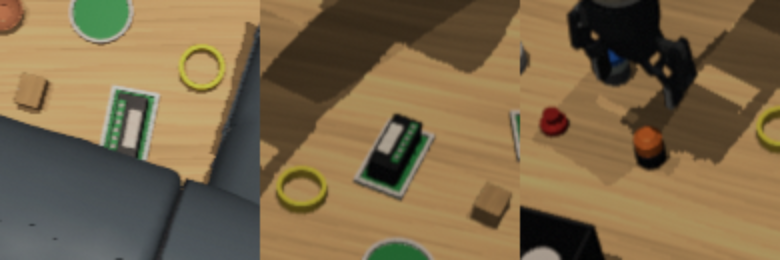

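The supply is seated in its nest (middle panel), and the gripper hangs above and behind the beacon, as the perspective predicts.

Request:
{"method": "servo_tool", "body": {"deltas": [0.12, -0.18, 0.5, 0, 0, 0, 100, 0, 0, 1, 0, 0, 0, 100, 0, 0, 1.4, 0, 0, 0, 100, 0, 0, 1.4, 0, 0, 0, 100, 0, 0, 1.4, 0, 0, 0, 100, 0, 0, 1.4, 0, 0, 0, 100, 0, 0, 1.4, 0, 0, 0, 100, 0, 0, 1, 0, 0, 0, 90, 0, 0, 0.6, 0, 0, 0, 80, 0, 0, 0.3, 0, 0, 0, 70, 0, 0, 0, 0, 0, 0, 55, 0, 0, 0, 0, 0, 0, 50, 0, 0, 0, 0, 0, 0, 45, 0, 0, 0, 0, 0, 0, 40, 0, 0, 0, 0, 0, 0, 20, 0, 0, 0, 0, 0, 0, 20, 0, 0, 0, 0, 0, 0, 20, 0, 0, 0, 0, 0, 0, 20], "force": 30}}

```text
clock: 20.45
tcp_pos: [0.6432, -0.1442, 0.0088]
ee_rot: [180.0, -0.1, -10.0]
wrist_force: [-1.2, 0.9, 6.2]
width: 0.0371
finger_force: 30.3
```

```bash
python3 -c "
from h import *
print(env.get_obs()['finger_force']);go(536,404,110,-10)"
```

```text
30.28088092803955
at [ 643.2 -144.2    8.8] [ 1.7999e+02 -9.0000e-02 -9.9800e+00] t 20.45 w 0.0371 F [-1.2  0.9  6.2]
tool cm (turn last): [-20.06 -52.13 -10.12] rz total rad 0.0 deg -0.0 j6 end 137.0
```

Request:
{"method": "servo_tool", "body": {"deltas": [0, 0, -0.4, 0, 0, 0, 20, 0, 0, -0.8, 0, 0, 0, 20, 0, 0, -1.3, 0, 0, 0, 20, 0, 0, -1.6, 0, 0, 0, 20, 0, 0, -1.6, 0, 0, 0, 20, 0, 0, -1.6, 0, 0, 0, 20, 0, 0, -1.4, 0, 0, 0, 20, -0.27, -0.7, -0.8, 0, 0, 0, 20, -0.54, -1.4, -0.5, 0, 0, 0, 20, -0.8, -2.1, 0, 0, 0, 0, 20, -1, -2.6, 0, 0, 0, 0, 20, -1, -2.6, 0, 0, 0, 0, 20, -1, -2.6, 0, 0, 0, 0, 20, -1, -2.6, 0, 0, 0, 0, 20, -1, -2.6, 0, 0, 0, 0, 20, -1, -2.6, 0, 0, 0, 0, 20, -1, -2.6, 0, 0, 0, 0, 20, -1, -2.6, 0, 0, 0, 0, 20, -1, -2.6, 0, 0, 0, 0, 20, -1, -2.6, 0, 0, 0, 0, 20]}}

```text
clock: 22.12
tcp_pos: [0.579, 0.1758, 0.1075]
ee_rot: [180.0, 0.1, -9.9]
wrist_force: [1.5, 0.4, -0.7]
width: 0.0366
finger_force: 30.1
```

Request:
{"method": "servo_tool", "body": {"deltas": [-1, -2.6, 0, 0, 0, 0, 20, -1, -2.6, 0, 0, 0, 0, 20, -1, -2.6, 0, 0, 0, 0, 20, -1, -2.6, 0, 0, 0, 0, 20, -1, -2.6, 0, 0, 0, 0, 20, -1, -2.6, 0, 0, 0, 0, 20, -1, -2.6, 0, 0, 0, 0, 20, -0.75, -2, 0, 0, 0, 0, 20, -0.45, -1.2, 0, 0, 0, 0, 20, -0.25, -0.6, 0, 0, 0, 0, 20, 0, 0, 0, 0, 0, 0, 20, 0, 0, 0, 0, 0, 0, 20]}}

```text
clock: 23.12
tcp_pos: [0.5354, 0.4042, 0.1076]
ee_rot: [180.0, 0.0, -10.0]
wrist_force: [-1.1, 0.8, -0.7]
width: 0.0367
finger_force: 30.2
```

```bash
python3 -c "
from h import *
print(env.get_obs()['finger_force']);go(536,404,13,-10)"
```

```text
30.162949562072754
at [535.4 404.2 107.6] [ 1.7996e+02  3.0000e-02 -9.9800e+00] t 23.1167 w 0.0367 F [-1.1  0.8 -0.7]
tool cm (turn last): [0.07 0.01 9.46] rz total rad 0.0 deg -0.0 j6 end 137.0
```

Request:
{"method": "servo_tool", "body": {"deltas": [0, 0, 0.4, 0, 0, 0, 20, 0, 0, 0.8, 0, 0, 0, 20, 0, 0, 1.4, 0, 0, 0, 20, 0, 0, 1.4, 0, 0, 0, 20, 0, 0, 1.4, 0, 0, 0, 20, 0, 0, 1.4, 0, 0, 0, 20, 0, 0, 1, 0, 0, 0, 20, 0, 0, 0.6, 0, 0, 0, 20, 0, 0, 0.4, 0, 0, 0, 20, 0, 0, 0.3, 0, 0, 0, 20, 0, 0, 0.2, 0, 0, 0, 20, 0, 0, 0.1, 0, 0, 0, 20, 0, 0, 0.1, 0, 0, 0, 20, 0, 0, 0, 0, 0, 0, 20]}}

```text
clock: 24.28
tcp_pos: [0.5357, 0.4049, 0.0132]
ee_rot: [-180.0, -0.0, -10.0]
wrist_force: [0.5, 0.4, -0.6]
width: 0.0367
finger_force: 30.2
```

```bash
python3 -c "
from h import *
go(536,404,12,-10)
cv2.imwrite('pics/f.png',cv2.resize(np.hstack([env.snapshot(n)[y:y+110,x:x+110] for n,x,y in(('top',60,130),('scene',370,170))])[:,:,::-1],None,fx=3,fy=3))"
```

```text
at [535.7 404.9  13.2] [-1.7998e+02 -2.0000e-02 -9.9800e+00] t 24.2833 w 0.0367 F [ 0.5  0.4 -0.6]
tool cm (turn last): [0.04 0.09 0.12] rz total rad 0.0 deg -0.0 j6 end 137.0
```

View pics/f.png

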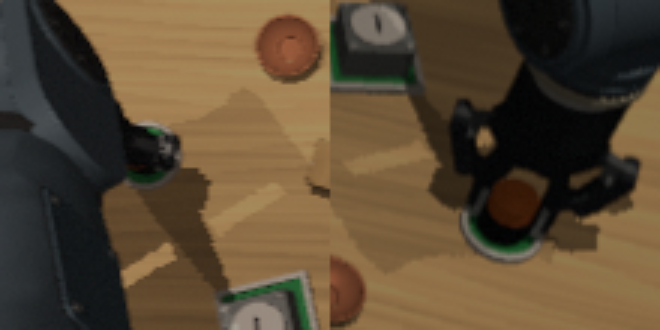

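The beacon is inside the small nest rim, centred to within a few millimetres. Lower and release.

Request:
{"method": "servo_tool", "body": {"deltas": [0, 0, 0.06, 0, 0, 0, 20, 0, 0, 0.06, 0, 0, 0, 20, 0, 0, 0.02, 0, 0, 0, 20, 0, 0, 0, 0, 0, 0, 45, 0, 0, 0, 0, 0, 0, 55, 0, 0, 0, 0, 0, 0, 65, 0, 0, 0, 0, 0, 0, 80, 0, 0, -0.5, 0, 0, 0, 80, 0, 0, -1, 0, 0, 0, 80, 0, 0, -1.5, 0, 0, 0, 80, 0, 0, -1.5, 0, 0, 0, 100, 0, 0, -1.5, 0, 0, 0, 100, 0, 0, -1.5, 0, 0, 0, 100, 0, 0, -1.5, 0, 0, 0, 100, 0, 0, -1, 0, 0, 0, 100, 0, 0, 0, 0, 0, 0, 100]}}

```text
clock: 25.72
tcp_pos: [0.5367, 0.4056, 0.1151]
ee_rot: [-179.8, -0.2, -10.0]
wrist_force: [-0.6, -0.2, 0.2]
width: 0.085
finger_force: 0.0
```

```bash
python3 -c "
from h import *
go(555,-394,112,-10)"
```

```text
at [536.7 405.6 115.1] [-179.81   -0.2    -9.98] t 25.7167 w 0.085 F [-0.6 -0.2  0.2]
tool cm (turn last): [15.66 78.43  0.31] rz total rad 0.0 deg -0.0 j6 end 64.6
```

Request:
{"method": "servo_tool", "body": {"deltas": [0.16, 0.8, 0, 0, 0, 0, 100, 0.32, 1.6, 0, 0, 0, 0, 100, 0.48, 2.4, 0, 0, 0, 0, 100, 0.58, 2.9, 0, 0, 0, 0, 100, 0.58, 2.9, 0, 0, 0, 0, 100, 0.58, 2.9, 0, 0, 0, 0, 100, 0.58, 2.9, 0, 0, 0, 0, 100, 0.58, 2.9, 0, 0, 0, 0, 100, 0.58, 2.9, 0, 0, 0, 0, 100, 0.58, 2.9, 0, 0, 0, 0, 100, 0.58, 2.9, 0, 0, 0, 0, 100, 0.58, 2.9, 0, 0, 0, 0, 100, 0.58, 2.9, 0, 0, 0, 0, 100, 0.58, 2.9, 0, 0, 0, 0, 100, 0.58, 2.9, 0, 0, 0, 0, 100, 0.58, 2.9, 0, 0, 0, 0, 100, 0.58, 2.9, 0, 0, 0, 0, 100, 0.58, 2.9, 0, 0, 0, 0, 100]}}

```text
clock: 27.22
tcp_pos: [0.5459, -0.0893, 0.1107]
ee_rot: [-180.0, 0.1, -10.0]
wrist_force: [0.8, 0.4, 0.6]
width: 0.0856
finger_force: 0.0
```

Request:
{"method": "servo_tool", "body": {"deltas": [0.58, 2.9, 0, 0, 0, 0, 100, 0.58, 2.9, 0, 0, 0, 0, 100, 0.58, 2.9, 0, 0, 0, 0, 100, 0.58, 2.9, 0, 0, 0, 0, 100, 0.58, 2.9, 0, 0, 0, 0, 100, 0.58, 2.9, 0, 0, 0, 0, 100, 0.58, 2.9, 0, 0, 0, 0, 100, 0.58, 2.9, 0, 0, 0, 0, 100, 0.58, 2.9, 0, 0, 0, 0, 100, 0.44, 2.2, 0, 0, 0, 0, 100, 0.26, 1.3, 0, 0, 0, 0, 100, 0.1, 0.5, 0, 0, 0, 0, 100, 0, 0, 0, 0, 0, 0, 100, 0, 0, 0, 0, 0, 0, 100]}}

```text
clock: 28.38
tcp_pos: [0.5539, -0.3934, 0.111]
ee_rot: [-180.0, 0.1, -10.0]
wrist_force: [0.9, 0.5, -0.0]
width: 0.0856
finger_force: 0.0
```

```bash
python3 -c "
from h import *
go(555,-394,6,-10)
cv2.imwrite('pics/g.png',cv2.resize(np.hstack([env.snapshot(n)[y:y+130,x:x+130] for n,x,y in(('top',60,130),('scene',60,90),('scene',370,170))])[:,:,::-1],None,fx=2,fy=2))"
```

```text
at [ 553.9 -393.4  111. ] [-1.7996e+02  5.0000e-02 -9.9600e+00] t 28.3833 w 0.0856 F [ 0.9  0.5 -0. ]
tool cm (turn last): [ 0.12  0.04 10.5 ] rz total rad 0.001 deg -0.0 j6 end 64.6
```

View pics/g.png

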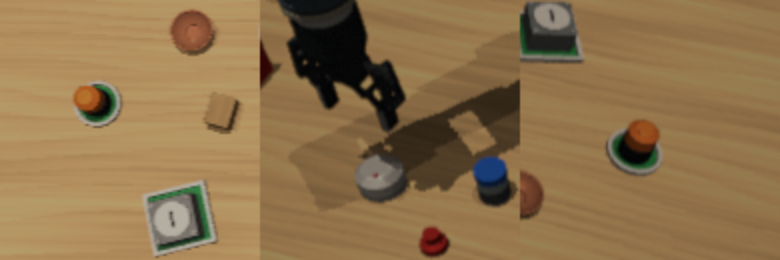

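The beacon is upright in its nest, and the gripper is aligned above the detector.

Request:
{"method": "servo_tool", "body": {"deltas": [0.12, 0.04, 0.5, 0, 0, 0, 100, 0, 0, 1, 0, 0, 0, 100, 0, 0, 1.4, 0, 0, 0, 100, 0, 0, 1.4, 0, 0, 0, 100, 0, 0, 1.4, 0, 0, 0, 100, 0, 0, 1.2, 0, 0, 0, 100, 0, 0, 1, 0, 0, 0, 100, 0, 0, 1, 0, 0, 0, 100, 0, 0, 0.9, 0, 0, 0, 100, 0, 0, 0.5, 0, 0, 0, 100, 0, 0, 0.2, 0, 0, 0, 100, 0, 0, 0, 0, 0, 0, 90, 0, 0, 0, 0, 0, 0, 80, 0, 0, 0, 0, 0, 0, 55, 0, 0, 0, 0, 0, 0, 55, 0, 0, 0, 0, 0, 0, 55, 0, 0, 0, 0, 0, 0, 55, 0, 0, 0, 0, 0, 0, 55], "force": 35}}

```text
clock: 30.03
tcp_pos: [0.5557, -0.3954, 0.0074]
ee_rot: [180.0, -0.1, -10.0]
wrist_force: [-0.4, 1.2, 6.3]
width: 0.0617
finger_force: 39.3
```

```bash
python3 -c "
from h import *
print(env.get_obs()['finger_force']);go(642,141,110,-10)"
```

```text
39.28152563748881
at [ 555.7 -395.4    7.4] [ 1.7996e+02 -8.0000e-02 -9.9800e+00] t 30.0333 w 0.0617 F [-0.4  1.2  6.3]
tool cm (turn last): [ -0.8  -54.33 -10.26] rz total rad 0.0 deg -0.0 j6 end 112.4
```

The width reads 2 mm under the diameter, so the pads may be touching the taper. I'll regrasp lower.

Request:
{"method": "servo_tool", "body": {"deltas": [0, 0, 0, 0, 0, 0, 75, 0, 0, 0, 0, 0, 0, 85, 0, 0, 0, 0, 0, 0, 95, 0, 0, 0.15, 0, 0, 0, 95, 0, 0, 0.15, 0, 0, 0, 95, 0, 0, 0.1, 0, 0, 0, 95, 0, 0, 0, 0, 0, 0, 85, 0, 0, 0, 0, 0, 0, 80, 0, 0, 0, 0, 0, 0, 77, 0, 0, 0, 0, 0, 0, 60, 0, 0, 0, 0, 0, 0, 60, 0, 0, 0, 0, 0, 0, 60, 0, 0, 0, 0, 0, 0, 60, 0, 0, 0, 0, 0, 0, 60], "force": 35}}

```text
clock: 31.2
tcp_pos: [0.5554, -0.3952, 0.0028]
ee_rot: [180.0, -0.0, -10.0]
wrist_force: [-0.2, -0.4, 4.6]
width: 0.0619
finger_force: 39.4
```

Request:
{"method": "servo_tool", "body": {"deltas": [0, 0, -0.2, 0, 0, 0, 60, 0, 0, -0.4, 0, 0, 0, 60, 0, 0, -0.4, 0, 0, 0, 60, 0, 0, -0.4, 0, 0, 0, 60, 0, 0, -0.4, 0, 0, 0, 60, 0, 0, -0.2, 0, 0, 0, 60, 0, 0, 0, 0, 0, 0, 60]}}

```text
clock: 31.78
tcp_pos: [0.5555, -0.3953, 0.0232]
ee_rot: [180.0, -0.0, -10.0]
wrist_force: [-0.5, 0.6, -1.0]
width: 0.0618
finger_force: 38.8
```

```bash
python3 -c "
from h import *
go(642,141,110,-10)
cv2.imwrite('pics/i.png',cv2.resize(env.snapshot('scene')[130:240,60:190,::-1],None,fx=4,fy=4))"
```

```text
at [ 555.5 -395.3   23.2] [ 1.7997e+02 -5.0000e-02 -9.9800e+00] t 31.7833 w 0.0618 F [-0.5  0.6 -1. ]
tool cm (turn last): [ -0.78 -54.31  -8.68] rz total rad 0.0 deg -0.0 j6 end 112.4
```

View pics/i.png

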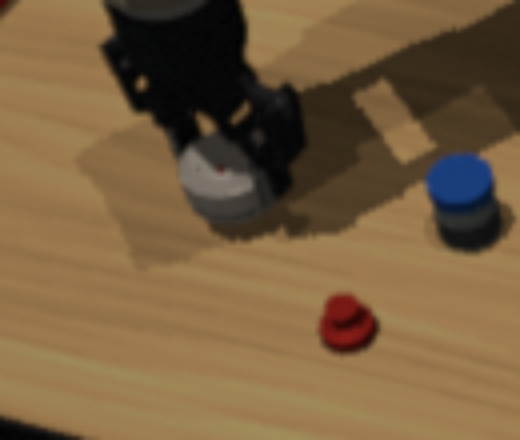

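The detector is held level and lifted clear, with the jar and magnet undisturbed.

Request:
{"method": "servo_tool", "body": {"deltas": [0, 0, -0.6, 0, 0, 0, 60, 0, 0, -1.2, 0, 0, 0, 60, 0, 0, -1.6, 0, 0, 0, 60, 0, 0, -1.6, 0, 0, 0, 60, 0, 0, -1.4, 0, 0, 0, 60, 0, 0, -0.8, 0, 0, 0, 60, 0, -0.7, -0.5, 0, 0, 0, 60, 0, -1.4, 0, 0, 0, 0, 60, 0, -2.1, 0, 0, 0, 0, 60, 0, -2.6, 0, 0, 0, 0, 60, 0, -2.6, 0, 0, 0, 0, 60, 0, -2.6, 0, 0, 0, 0, 60, 0, -2.6, 0, 0, 0, 0, 60, 0, -2.6, 0, 0, 0, 0, 60, 0, -2.6, 0, 0, 0, 0, 60, 0, -2.6, 0, 0, 0, 0, 60, 0, -2.6, 0, 0, 0, 0, 60, 0, -2.6, 0, 0, 0, 0, 60, 0, -2.6, 0, 0, 0, 0, 60, 0, -2.6, 0, 0, 0, 0, 60]}}

```text
clock: 33.5
tcp_pos: [0.6113, -0.0695, 0.0986]
ee_rot: [-180.0, 0.1, -9.9]
wrist_force: [-0.1, 0.4, -2.0]
width: 0.0621
finger_force: 38.8
```

Request:
{"method": "servo_tool", "body": {"deltas": [-0.1, -2.6, 0, 0, 0, 0, 60, -0.1, -2.6, 0, 0, 0, 0, 60, -0.1, -2.6, 0, 0, 0, 0, 60, -0.1, -2.6, 0, 0, 0, 0, 60, -0.1, -2.6, 0, 0, 0, 0, 60, -0.1, -2.6, 0, 0, 0, 0, 60, -0.1, -2.6, 0, 0, 0, 0, 60, -0.1, -1.9, 0, 0, 0, 0, 60, 0, -1, 0, 0, 0, 0, 60, 0, -0.4, 0, 0, 0, 0, 60, 0, 0, 0, 0, 0, 0, 60, 0, 0, 0, 0, 0, 0, 60]}}

```text
clock: 34.5
tcp_pos: [0.6411, 0.1405, 0.0992]
ee_rot: [180.0, 0.0, -10.0]
wrist_force: [0.5, -0.6, -0.4]
width: 0.0619
finger_force: 38.8
```

```bash
python3 -c "
from h import *
print(env.get_obs()['finger_force']);go(642,141,7,-10)"
```

```text
38.787987530522514
at [641.1 140.5  99.2] [ 1.7998e+02  4.0000e-02 -9.9900e+00] t 34.5 w 0.0619 F [ 0.5 -0.6 -0.4]
tool cm (turn last): [ 0.08 -0.07  9.22] rz total rad 0.0 deg -0.0 j6 end 112.4
```

Request:
{"method": "servo_tool", "body": {"deltas": [0.08, -0.05, 0.4, 0, 0, 0, 60, 0, 0, 0.8, 0, 0, 0, 60, 0, 0, 1.4, 0, 0, 0, 60, 0, 0, 1.4, 0, 0, 0, 60, 0, 0, 1.4, 0, 0, 0, 60, 0, 0, 1.3, 0, 0, 0, 60, 0, 0, 0.9, 0, 0, 0, 60, 0, 0, 0.6, 0, 0, 0, 60, 0, 0, 0.4, 0, 0, 0, 60, 0, 0, 0.2, 0, 0, 0, 60, 0, 0, 0.2, 0, 0, 0, 60, 0, 0, 0.1, 0, 0, 0, 60, 0, 0, 0.1, 0, 0, 0, 60, 0, 0, 0.1, 0, 0, 0, 60, 0, 0, 0, 0, 0, 0, 60]}}

```text
clock: 35.75
tcp_pos: [0.6424, 0.1414, 0.0066]
ee_rot: [-180.0, -0.0, -10.0]
wrist_force: [0.5, 0.0, -2.1]
width: 0.062
finger_force: 38.8
```

```bash
python3 -c "
from h import *
go(642,141,5.6,-10)
cv2.imwrite('pics/j.png',cv2.resize(env.snapshot('scene')[200:300,250:370,::-1],None,fx=5,fy=5))"
```

```text
at [642.4 141.4   6.6] [-1.80e+02 -1.00e-02 -9.98e+00] t 35.75 w 0.062 F [ 0.5  0.  -2.1]
tool cm (turn last): [-0.03  0.05  0.1 ] rz total rad 0.0 deg -0.0 j6 end 112.4
```

View pics/j.png

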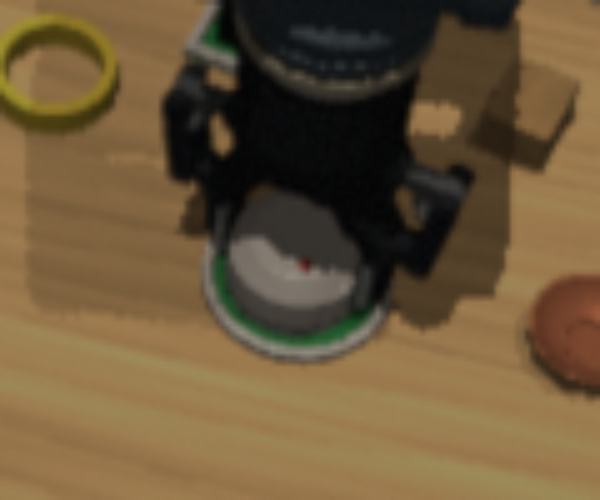

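The detector is centred in the large nest about 1 mm above the floor. Lower, release and rise.

Request:
{"method": "servo_tool", "body": {"deltas": [0, 0, 0.05, 0, 0, 0, 60, 0, 0, 0.05, 0, 0, 0, 60, 0, 0, 0, 0, 0, 0, 60, 0, 0, 0, 0, 0, 0, 74, 0, 0, 0, 0, 0, 0, 80, 0, 0, 0, 0, 0, 0, 90, 0, 0, 0, 0, 0, 0, 100, 0, 0, 0, 0, 0, 0, 100, 0, 0, -0.4, 0, 0, 0, 100, 0, 0, -1, 0, 0, 0, 100, 0, 0, -1.5, 0, 0, 0, 100, 0, 0, -1.5, 0, 0, 0, 100, 0, 0, -1.5, 0, 0, 0, 100, 0, 0, -1.5, 0, 0, 0, 100, 0, 0, -1.5, 0, 0, 0, 100, 0, 0, -1, 0, 0, 0, 100, 0, 0, 0, 0, 0, 0, 100]}}

```text
clock: 37.22
tcp_pos: [0.6438, 0.1417, 0.1082]
ee_rot: [-179.9, -0.3, -10.0]
wrist_force: [-0.5, 0.6, 0.4]
width: 0.0856
finger_force: 0.0
```

Request:
{"method": "servo_tool", "body": {"deltas": [0, 1, -1, 0, 0, 0, 100, 0, 2, -1, 0, 0, 0, 100, 0, 2.5, -1, 0, 0, 0, 100, 0, 2.5, -1, 0, 0, 0, 100, 0, 2.5, -1, 0, 0, 0, 100, 0, 2.5, 0, 0, 0, 0, 100, 0, 2.5, 0, 0, 0, 0, 100, 0, 2.5, 0, 0, 0, 0, 100, 0, 2.5, 0, 0, 0, 0, 100, 0, 2, 0, 0, 0, 0, 100, 0, 1, 0, 0, 0, 0, 100, 0, 0, 0, 0, 0, 0, 100]}}

```text
clock: 38.22
tcp_pos: [0.601, -0.0919, 0.1544]
ee_rot: [180.0, 0.0, -10.1]
wrist_force: [1.1, 0.8, -0.0]
width: 0.0851
finger_force: 0.0
```

```bash
python3 -c "
from h import *
go(642,141,5.6,-10)
cv2.imwrite('pics/k.png',cv2.resize(env.snapshot('scene')[100:300,90:450,::-1],None,fx=2.2,fy=2.2))"
```

```text
at [601.  -91.9 154.4] [ 1.7999e+02  4.0000e-02 -1.0110e+01] t 38.2167 w 0.0851 F [ 1.1  0.8 -0. ]
tool cm (turn last): [ -0.05 -23.65  14.88] rz total rad -0.002 deg 0.1 j6 end 112.4
```

View pics/k.png

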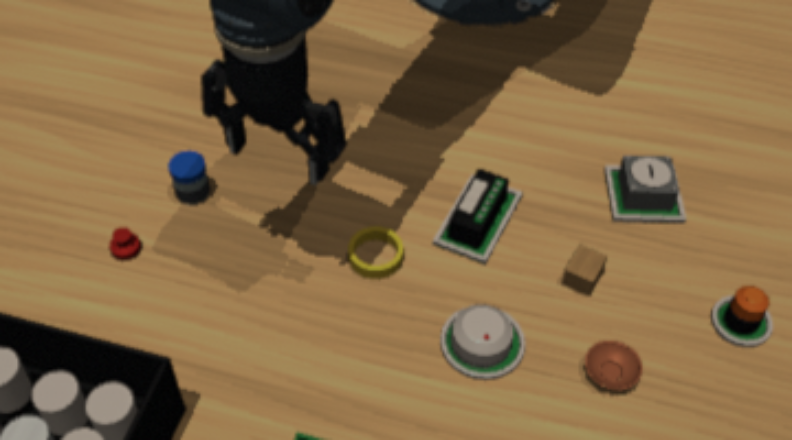

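All four devices sit upright inside their nests, and the tape, jar and oddments are undisturbed.

```bash
python3 -c "
from plant import env
print(env.finish_job())"
```

```text
the job is handed in; nothing more can be done
None
```

The job is handed in at about 38 s on the clock: in the last picture all four devices stand upright inside their matching nests, with the tape roll, screw jar and oddments undisturbed.

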